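Gauge a resin specimen and hold it in the curing chamber

TASK

The resin specimen stands between the open jaws of the bench caliper: gently slide the moving jaw shut until both jaws bear on it, then take the specimen out and lower it, white end down, through the slot in the top of the curing chamber. Finish holding it there: upright, still gripped and hanging from the gripper, its lower end about 30 mm below the chamber's top. Leave the other things on the bench where they are.

Things in the scene. Friction and masses are not known exactly. Their poses are not given: they have to be found in the camera images.
- caliper: Bench caliper, fixed to the bench. Dark steel base 80 (x) x 160 (y) x 20 (z) mm; origin at the centre of its underside. On it a bright steel fixed jaw, 44 mm wide along x, 16 mm thick, reaching up to 50 mm above the bench; its measuring face is the plane y = -35 mm and looks to the caliper's +y. The moving jaw stands opposite and slides along the caliper's y.
- jaw (a joint): Gap between the jaw faces in m: 0 when the empty caliper is shut, up to 0.058 open; it grows as the moving jaw slides to the caliper's +y. The jaw slides at about 1.5 N, stays where it is left, and reads about 0.016 when shut on the specimen. Its steel jaw reaches 50 mm above the bench, its face 37 mm to the -y side of the tab's centre. More than 40 N would crush the specimen.
- jaw_tab (a point): Top centre of the moving jaw's black thumb tab, 82 mm above the bench; 26 mm (caliper x) x 10 mm (caliper y), the top 47 mm free. Push it from its +y side, or pinch it. It is spring-loaded: pushed, it gives up to 10 mm against the jaw at 0.6 N per mm, so the jaw follows 2 to 3 mm behind and the force builds gradually; press it with about 4 to 8 N. Axes as the caliper's.
- specimen_center (a point): Centre (half-way up) of the loose specimen: an upright straight bar 30 mm (its x) x 16 mm (its y) x 120 mm (its z), about 90 g, the lower 45 mm white resin, the rest a bare aluminium carrier of the same section. It stands on the caliper's base, 20 mm above the bench, between the jaws, which take it across the 16 mm; there is 1 to 4 mm to the fixed jaw at the start. Grip it across the 30 mm, half-way up or higher.
- specimen_foot (a point): Centre of the specimen's lower (white) end, 60 mm below its centre along its z.
- slot (a point): Centre of the slot at the top surface of the curing chamber, 100 mm above the bench. The chamber is a white box with a grey top, 150 (x) x 130 (y) x 100 (z) mm, fixed; the slot is in the middle of its 12 mm thick top and is 32 mm along the slot's x and 18 mm along its y (the specimen is 30 x 16), with a 3 mm chamfer at the mouth; below it the chamber is hollow down to 6 mm above the bench. Axes are the chamber's, z up.
- beaker: Bystander: white plastic beaker, 72 mm across, 90 mm tall; origin under its centre.
- bur_box: Bystander: steel box 40 x 75 x 24 mm between the caliper and the chamber; origin under its centre.
- case: Bystander: flat teal case 80 x 95 x 14 mm; origin under its centre.
- tooth_block: Bystander: small white block 20 x 20 x 24 mm between the caliper and the chamber; origin under its centre.
- tweezers: Bystander: steel tweezers 130 mm long, 6 mm high; origin under the middle.
- probe: Bystander: green-handled dental probe 150 mm long, 8 mm high; origin under the middle.
- bottle: Bystander: amber bottle 52 mm across, 110 mm tall; origin under its centre.
Things that resemble listed ones, but are neither listed nor needed, are in the scene too. There is more than one size of the part that bears specimen_center; the job needs the smallest.

How it is judged:
By the outcome, as a careful person would: the job done as asked, in the order asked, and still so for the second after the job is handed in, while the arm keeps its last pose, push and grip.
It also fails if it takes over 64 s, if anything falls off the work surface, if the arm or the gripper's body presses on something with over 40 N, if the wrist force passes 120 N, or if a joint passes its speed limit or range.

ROBOT

A 6-joint arm with a two-finger parallel gripper is mounted at the origin on the work surface. World frame = base frame: x ahead of the robot, y to its left, z up, the work surface at z = 0. Lengths are in m, angles in rad, forces in N, time in s.
With the tool pointing down it reaches from about 0.425 to 0.95 m from the base axis. Payload 3.5 kg.
Tool frame: the origin (TCP) lies at the very end of the fingers, on their centre line; the grasp point (between the pads) lies 19 mm behind it; z points along the fingers, y is the direction in which the jaws open and shut (so a half turn about z gives the same grasp; the last joint's range is limited). The gripper opens to 85 mm and grips with 20 to 120 N. Pads are 22 mm wide; open, the fingers measure 114 mm over their backs; the gripper's body (76 mm by 85 mm) begins 54 mm behind the grasp point. The pads swing forward as they close: fully open they stand 13 mm farther back than shut.
Start: joints at [-1.362, 0.286, 1.577, -0, 1.279, -0.15], TCP at [0.237, -0.632, 0.231] pointing down, gripper open.
Joint ranges: [-2.77, 2.77], [-0.9, 2.22], [0.21, 2.48], [-1.53, 4.67], [0.24, 2.81], [-2.84, 2.84]. Speed limits (rad/s): [2.79, 2.79, 3.14, 3.14, 3.14, 3.14].

INTERFACE

Orientations are given as a unit quaternion [x, y, z, w].
In Python, from plant import ctrl, eyes, ticket gives the robot as it stands.
- The arm moves only by the tool send_rows, never from a script. Its arguments are lists of equal length, an entry for each row: "translation": the shift along the tool's x, y, z in units of 30 mm (1.0 is 30 mm), a list of three; "rotation": the turn, a rotation vector about the tool's x, y, z in units of 5 degrees (1.0 is 5 degrees), a list of three; "grip": the finger opening in mm, from 0 to 85.4. A call has 1 to 5 rows; each row shifts and turns the commanded pose from where the row before left it, along the tool's axes as they then stand; what a row does not reach is not made up. A row lasts 1/8 s, in which the tool goes at most 62.5 mm and 10.7 degrees, less where a joint would pass 70% of its speed; a pose out of reach is approached as far as the arm can. A call is refused whole if a number of a shift passes 1 or a number of a turn 1, either way. A call with a gripper value outside its range is refused whole. The fingers move at their own pace and stop on an object; "squeeze" is the grip in N (left out, the last holds). Time passes only in rows, so rows that do not move let the fingers close. It gives the time, the measured TCP pose, the force and the opening at its end, in the units of the state.
- ctrl.get_state(): the state, without advancing time (a new reading comes with each control period).
- eyes.read_camera(name): name is "scene" or "top" or "wrist"; returns a dict with "image" (400x640x3 uint8, blue, green, red), "mtx" (3x3 intrinsics, pixels), "xyz" and "orientation" of the camera in the world; the wrist camera has in their place "hand_eye" (4x4, takes a point from camera to tool coordinates, whose origin is the TCP and whose axes are the flange's). Camera axes: x right, y down, z forward; pixel columns grow to the right and rows downward; lengths in m; the calibration is good to about 2 mm. A picture is of the moment at which its call begins: read the wrist's pose just before it. There is no depth.
- ticket.sign_off(): hands the job in, once; it reports no verdict.
The state is a dict: "time": time; "qpos": joint angles; "dq": joint speeds; "joint_efforts": joint torques, N m; "eef_pos": TCP position; "tcp_rot": TCP orientation; "contact_force": force on the tool from outside, world axes, zero at the start; "wrist_torque": the same for the moment, N m; "opening": opening from 0.0 (shut) to 1.0 (fully open).
Only numpy, scipy, OpenCV 4.12 (cv2) and the standard library are available. Lean on these libraries where they do the work, as an engineer would, in place of code of your own. Each camera call takes 0.05 s, during which the arm holds its last target. There are 200 camera calls.

## Working session

There is one attempt and no reset: what is moved stays moved. The work goes in short steps, Python scripts to look and compute and a tool call to move; the robot and the scene stay as the last step left them, time stands still between calls to the robot, and variables do not carry over. Pictures are saved under pics/ and viewed, about 8 in all and at most 12, crops included, and the job is handed in when it is done.

Besides the shell and the picture viewer there is one more tool, called in YAML: its name, and indented under it one key for each argument. send_rows: Moves the arm, as the interface text tells. Its arguments: {"type":"object","properties":{"translation":{"type":"array"},"rotation":{"type":"array"},"grip":{"type":"array"},"squeeze":{"type":"number"}},"required":["translation","rotation","grip"]}

```bash
mkdir -p pics; ls
python3 - <<'E'
from plant import ctrl,eyes
import cv2,numpy as np,json,pickle
s=ctrl.get_state();print(s)
for n in("scene","top"):
    d=eyes.read_camera(n);cv2.imwrite(f"pics/{n}0.png",d["image"]);pickle.dump(d,open(f"pics/{n}0.pkl","wb"))
    print(n,d["mtx"],d["xyz"],d["orientation"])
E
```

```text
pics
{'time': 0.0, 'qpos': array([-1.36202624e+00,  2.87223327e-01,  1.57821657e+00, -2.64592848e-05,
        1.27860232e+00, -1.49990638e-01]), 'dq': array([ 1.46592457e-04, -1.24484104e-03, -6.51685325e-05,  7.24613288e-04,
        1.45102679e-03,  5.47794098e-04]), 'joint_efforts': array([-6.98528329e-04, -4.05982018e+01, -2.92622942e+01, -2.73976175e-04,
        5.99983789e-03, -2.50617127e-06]), 'eef_pos': array([ 0.23688797, -0.6313453 ,  0.22988732]), 'tcp_rot': array([ 9.83953016e-01,  1.78423545e-01, -4.86495278e-05, -1.22387940e-03]), 'contact_force': array([-0.83089252, -0.19963735, -0.4022868 ]), 'wrist_torque': array([0.01024962, 0.00305852, 0.01498171]), 'opening': 0.9985044013795525}
scene [[485.08979263   0.         323.21826787]
 [  0.         485.08979263 200.65274149]
 [  0.           0.           1.        ]] [ 1.12947206 -0.06204548  0.82526396] [ 0.70864937  0.62971557 -0.21339201 -0.23608945]
top [[474.5194072    0.         308.92659494]
 [  0.         474.5194072  203.01822172]
 [  0.           0.           1.        ]] [ 0.44419294 -0.01741653  0.92476179] [ 0.70911673 -0.70043405  0.0610575  -0.05308093]
```

View pics/scene0.png

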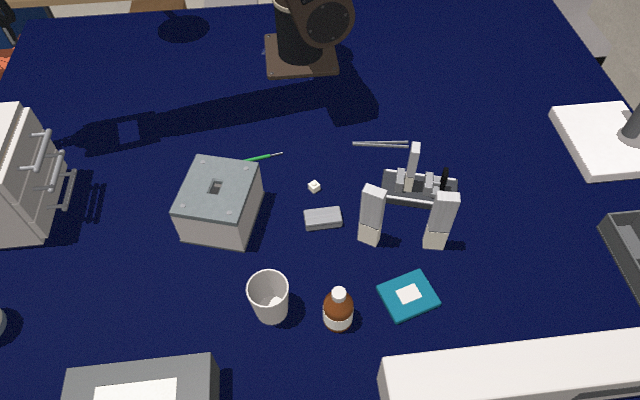

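View pics/top0.png

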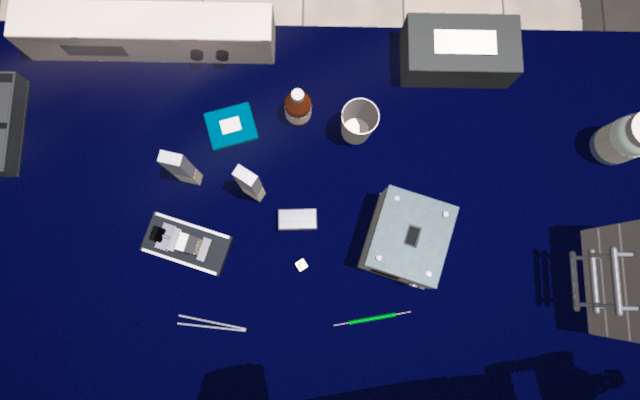

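Scene view: three upright bars, at (413,167) inside the caliper, and at (371,215) and (440,220) free on the bench. The description (standing on the base between the jaws) fits the one at (413,167). I'll confirm that in enlarged crops.

```bash
cat > h.py <<'E'
import numpy as np,cv2,pickle
from scipy.spatial.transform import Rotation as R
def cam(n): return pickle.load(open(f"pics/{n}.pkl","rb"))
def ray(d,uv,z):
    p=np.array([*uv,1.]);v=R.from_quat(d["orientation"]).apply(np.linalg.solve(d["mtx"],p));c=np.array(d["xyz"])
    return c+v*(z-c[2])/v[2]
def proj(d,P):
    q=R.from_quat(d["orientation"]).inv().apply(np.atleast_2d(P)-d["xyz"])@np.array(d["mtx"]).T
    return q[:,:2]/q[:,2:]
E
python3 - <<'E'
import cv2,numpy as np
t=cv2.imread("pics/top0.png");s=cv2.imread("pics/scene0.png")
a=cv2.resize(t[205:285,135:240],None,fx=7,fy=7,interpolation=cv2.INTER_CUBIC)
b=cv2.resize(s[130:255,350:470],None,fx=5,fy=5,interpolation=cv2.INTER_CUBIC)
c=cv2.resize(t[180:295,355:465],None,fx=5,fy=5,interpolation=cv2.INTER_CUBIC)
for n,i in zip("abc",(a,b,c)): cv2.imwrite(f"pics/crop_{n}.png",i);print(i.shape)
E
```

```text
(560, 735, 3)
(625, 600, 3)
(575, 550, 3)
```

View pics/crop_a.png

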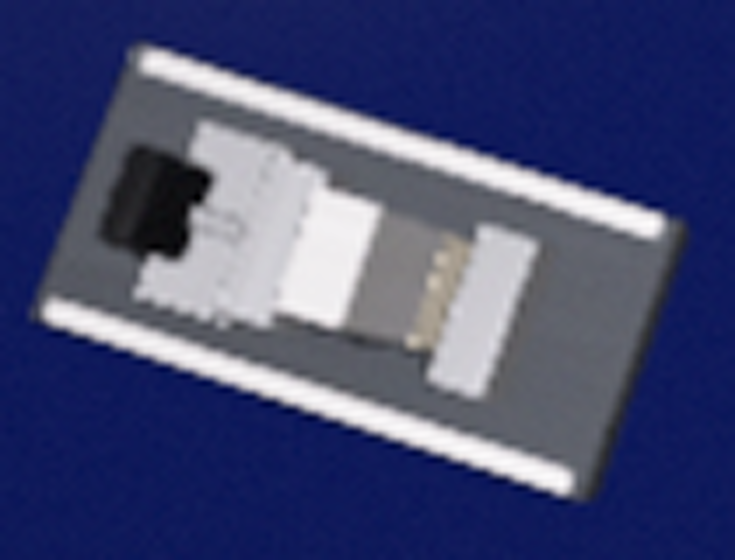

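View pics/crop_b.png

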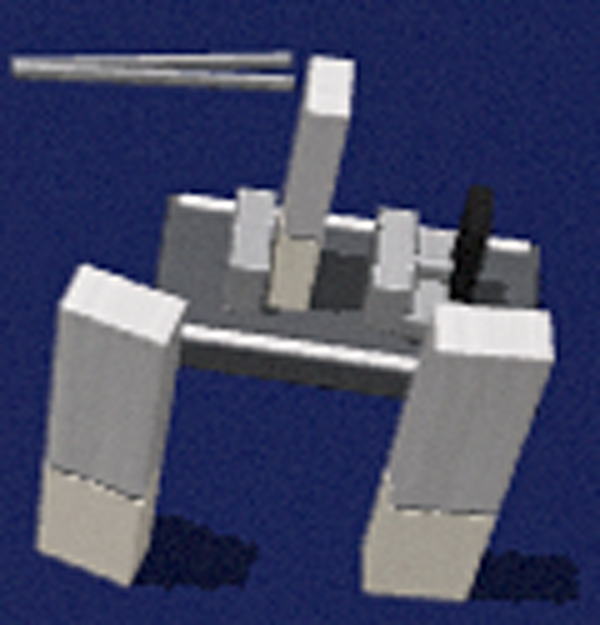

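View pics/crop_c.png

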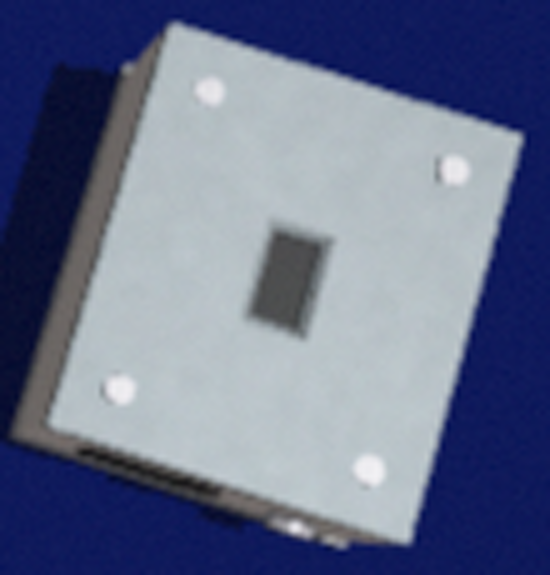

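Crop a/b: the bar in the caliper (top face at top-cam (182,242), white foot toward the base) is clearly slimmer than the two on the bench, and it stands between the fixed jaw (right) and the moving jaw with black tab (left) – that is the specimen. Crop c: slot at about top-cam (413,236), long side almost vertical in the image. Now measuring.

```bash
cat > m.py <<'E'
from h import *
from scipy.optimize import least_squares
T,S=cam("top0"),cam("scene0")
A=lambda L:(np.array(L)+.5)/7-.5+[135,205]
B=lambda L:(np.array(L)+.5)/5-.5+[350,130]
C=lambda L:(np.array(L)+.5)/5-.5+[355,180]
def rays(n,L,d,z):
    P=np.array([ray(d,p,z) for p in L]);c=P.mean(0)
    e=[np.linalg.norm(P[i]-P[(i+1)%4])*1e3 for i in range(4)]
    # angle of edge0-1 & 1-2
    a=[np.degrees(np.arctan2(*(P[(i+1)%4]-P[i])[1::-1])) for i in range(4)]
    print(n,c.round(4),np.round(e,1),np.round(a,1));return P
rays("spec top/T",A([(325,183),(383,205),(347,333),(277,312)]),T,.14)
rays("spec top/S",B([(311,57),(354,60),(347,116),(304,110)]),S,.14)
rays("fixjaw/T",A([(478,222),(540,242),(492,400),(428,380)]),T,.05)
rays("fixjaw/S",B([(238,188),(276,190),(269,269),(231,266)]),S,.05)
rays("base/T",A([(137,45),(680,218),(582,494),(34,316)]),T,.02)
rays("movjaw/S",B([(380,207),(418,210),(414,291),(375,288)]),S,.05)
rays("chamber/T",C([(172,20),(524,133),(410,545),(48,430)]),T,.1)
rays("slot/T",C([(272,218),(335,238),(306,340),(245,320)]),T,.1)
rays("tab/T",A([(130,145),(155,147),(130,250),(103,240)]),T,.082)
for p in [(470,187),(493,188)]: print("tab S",ray(S,B(p),.082).round(4))
# slot/chamber in scene (direct px)
rays("chamber/S",[(205,156),(262,163),(247,220),(174,209)],S,.1)
for n,p in [("bur",(297,219)),("beaker",(359,117)),("tooth",(301,265)),("bottle",(297,95))]: print(n,ray(T,p,{"bur":.024,"beaker":.09,"tooth":.024,"bottle":.11}[n]).round(3))
rays("bigbars L",[(165,150),(187,156),(180,168),(158,160)],T,.14)
rays("bigbars R",[(240,165),(262,178),(255,188),(233,176)],T,.14)
E
python3 m.py
```

```text
spec top/T [0.5052 0.1827 0.14  ] [14.8 31.  17.3 32. ] [-109.9  167.2   74.2  -17.4]
spec top/S [0.5056 0.1865 0.14  ] [16.6 30.2 16.4 28.6] [  77.5  -18.6 -107.9  161.7]
fixjaw/T [0.4989 0.1653 0.05  ] [17.3 42.7 17.6 42.9] [-107.1  165.5   73.6  -14.9]
fixjaw/S [0.4994 0.1693 0.05  ] [16.  43.5 15.6 43. ] [  79.1  -16.2 -102.8  164.3]
base/T [0.5122 0.2065 0.02  ] [157.1  78.2 156.7  77.9] [-106.9  162.5   73.   -17.2]
movjaw/S [0.5175 0.2257 0.05  ] [15.8 44.1 15.8 44.2] [  77.1  -16.5 -102.6  163.5]
chamber/T [ 0.5239 -0.2073  0.1   ] [129.9 150.6 129.8 151.9] [-107.5  162.6   73.1  -17.3]
slot/T [ 0.5239 -0.2075  0.1   ] [23.  37.5 22.2 37.3] [-107.1  162.8   72.4  -15.9]
tab/T [0.525  0.2498 0.082 ] [ 6.4 26.7  7.4 24.8] [-93.9 169.9  70.7 -12.2]
tab S [0.5148 0.2512 0.082 ]
tab S [0.5164 0.2603 0.082 ]
chamber/S [ 0.5251 -0.1907  0.1   ] [118.2 139.3 140.2 137.7] [  73.9  -13.6 -107.1  157.3]
bur [ 0.56  -0.004  0.024]
beaker [ 0.742 -0.116  0.09 ]
tooth [ 0.473 -0.013  0.024]
bottle [ 0.774 -0.002  0.11 ]
bigbars L [0.6456 0.2066 0.14  ] [39.1 23.6 40.2 20.7] [-104.7  153.1   70.6  -31.4]
bigbars R [0.6158 0.0787 0.14  ] [43.8 20.7 42.7 22.2] [-120.2  146.9   61.9  -30.1]
```

send_rows:
  translation:
    - [0.92, -0.66, -0.1]
    - [0.92, -0.66, -0.1]
    - [0.92, -0.66, -0.1]
    - [0.92, -0.66, -0.1]
    - [0.92, -0.66, -0.1]
  rotation:
    - [0, 0, 0]
    - [0, 0, 0]
    - [0, 0, 0]
    - [0, 0, 0]
    - [0, 0, 0]
  grip: [85, 85, 85, 85, 85]

```text
time: 0.72
eef_pos: [0.3319, -0.4896, 0.2458]
tcp_rot: [0.984, 0.178, -0.0, -0.001]
contact_force: [-0.1, -0.8, -0.8]
opening: 0.995
```

send_rows:
  translation:
    - [0.92, -0.66, -0.1]
    - [0.92, -0.66, -0.1]
    - [0.92, -0.66, -0.1]
    - [0.92, -0.66, -0.1]
    - [0.92, -0.66, -0.1]
  rotation:
    - [0, 0, 0]
    - [0, 0, 0]
    - [0, 0, 0]
    - [0, 0, 0]
    - [0, 0, 0]
  grip: [85, 85, 85, 85, 85]

```text
time: 1.35
eef_pos: [0.4263, -0.3485, 0.2609]
tcp_rot: [0.984, 0.178, -0.0, -0.0]
contact_force: [0.2, 0.4, 0.3]
opening: 0.995
```

send_rows:
  translation:
    - [0.92, -0.66, -0.1]
    - [0.92, -0.66, -0.1]
    - [0.92, -0.66, -0.1]
    - [0.92, -0.66, -0.1]
    - [0.92, -0.66, -0.1]
  rotation:
    - [0, 0, 0]
    - [0, 0, 0]
    - [0, 0, 0]
    - [0, 0, 0]
    - [0, 0, 0]
  grip: [85, 85, 85, 85, 85]

```text
time: 1.98
eef_pos: [0.5207, -0.2073, 0.2758]
tcp_rot: [0.984, 0.178, -0.0, -0.0]
contact_force: [0.5, -0.3, 0.0]
opening: 0.996
```

send_rows:
  translation:
    - [0, 0, 0]
    - [0, 0, 0]
    - [0, 0, 0]
    - [0, 0, 0]
    - [0, 0, 0]
  rotation:
    - [0, 0, -1]
    - [0, 0, -1]
    - [0, 0, -1]
    - [0, 0, -1]
    - [0, 0, -1]
  grip: [85, 85, 85, 85, 85]

```text
time: 2.6
eef_pos: [0.5201, -0.2083, 0.2757]
tcp_rot: [0.921, 0.389, -0.0, -0.001]
contact_force: [0.2, 0.5, 0.0]
opening: 0.994
```

send_rows:
  translation:
    - [0, 0, 0]
    - [0, 0, 0]
    - [0, 0, 0]
    - [0, 0, 0]
    - [0, 0, 0]
  rotation:
    - [0, 0, -1]
    - [0, 0, -1]
    - [0, 0, -1]
    - [0, 0, -1]
    - [0, 0, -1]
  grip: [85, 85, 85, 85, 85]

```text
time: 3.22
eef_pos: [0.5201, -0.2083, 0.2756]
tcp_rot: [0.816, 0.579, -0.0, -0.001]
contact_force: [0.1, -0.4, -0.6]
opening: 0.997
```

send_rows:
  translation:
    - [0, 0, 0]
    - [0, 0, 0]
    - [0, 0, 0]
  rotation:
    - [0, 0, -0.5]
    - [0, 0, 0]
    - [0, 0, 0]
  grip: [85, 85, 85]

```text
time: 3.6
eef_pos: [0.5202, -0.2085, 0.276]
tcp_rot: [0.804, 0.595, -0.0, -0.0]
contact_force: [0.3, -0.3, -0.1]
opening: 1.0
```

```bash
cat >> h.py <<'E'
def snap(n):
    from plant import ctrl,eyes
    s=ctrl.get_state();d=eyes.read_camera("wrist");H=np.array(d["hand_eye"]);Rt=R.from_quat(s["tcp_rot"])
    d["xyz"]=s["eef_pos"]+Rt.apply(H[:3,3]);d["orientation"]=(Rt*R.from_matrix(H[:3,:3])).as_quat()
    d["state"]=s;pickle.dump(d,open(f"pics/{n}.pkl","wb"));cv2.imwrite(f"pics/{n}.png",d["image"]);return d
E
python3 - <<'E'
from h import *
d=snap("w1");print(d["mtx"],d["hand_eye"],d["state"]["eef_pos"],d["state"]["tcp_rot"],d["state"]["qpos"]);print(proj(d,[[.5239,-.2075,.1]]))
E
```

```text
[[357.2079108    0.         321.63684146]
 [  0.         357.2079108  199.33877735]
 [  0.           0.           1.        ]] [[-1.24671942e-03 -9.61442779e-01 -2.75002233e-01  7.11727550e-02]
 [ 9.99999153e-01 -1.09578640e-03 -7.02475903e-04 -5.01945130e-04]
 [ 3.74046677e-04 -2.75002876e-01  9.61443331e-01 -1.42122250e-01]
 [ 0.00000000e+00  0.00000000e+00  0.00000000e+00  1.00000000e+00]] [ 0.52024623 -0.20845145  0.275994  ] [ 8.03758463e-01  5.94955664e-01 -1.05017279e-04 -2.81666375e-04] [-5.62114848e-01  1.79677139e-03  1.81246831e+00  9.03838562e-06
  1.32792872e+00 -2.65741738e-01]
[[326.06287032 176.325456  ]]
```

View pics/w1.png

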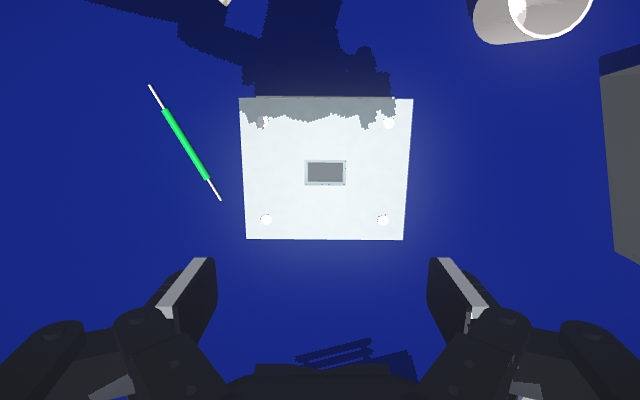

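The wrist view shows the chamber with the slot at about (325.5,172.5), versus predicted (326,176): about 3 px off, roughly 2 mm. I'll refine this with a threshold.

Run:
```python
from h import *
d=cam("w1");g=d["image"].astype(int);c=g[145:200,290:365]
print(c.mean(2).astype(int)[27,8:62:1]);print(c.mean(2).astype(int)[8:48,35])
k=8
for th in (160,225):
    m=(cv2.resize(c.mean(2).astype(np.float32),None,fx=k,fy=k,interpolation=cv2.INTER_LINEAR)<th).astype(np.uint8)
    cs,_=cv2.findContours(m,0,2);q=max(cs,key=cv2.contourArea)
    r=cv2.boxPoints(cv2.minAreaRect(q));r=(r+.5)/k-.5+[290,145]
    P=np.array([ray(d,p,.1) for p in r]);print(th,r.mean(0).round(2),P.mean(0).round(4),[round(1e3*np.linalg.norm(P[i]-P[i-1]),1) for i in range(4)],[round(np.degrees(np.arctan2(*(P[i]-P[i-1])[1::-1])),1) for i in range(4)])
# chamber edges
L=[(239,98),(413,99),(403.5,240),(246,239)]
P=np.array([ray(d,p,.1) for p in L]);print(P.mean(0),[round(1e3*np.linalg.norm(P[i]-P[i-1]),1) for i in range(4)],[round(np.degrees(np.arctan2(*(P[i]-P[i-1])[1::-1])),1) for i in range(4)])
```

```text
[242 242 242 242 243 245 229 219 225 205 145 138 140 141 140 140 140 140
 140 141 140 140 140 140 140 140 141 141 141 140 141 140 140 141 141 141
 140 140 140 141 141 140 140 137 163 215 219 214 245 245 244 244 244 244]
[244 244 244 244 243 244 243 216 215 194 135 139 140 140 140 140 140 141
 140 141 140 140 140 141 140 140 138 133 148 213 203 206 229 248 246 246
 245 244 245 245]
160 [324.96 171.84] [ 0.5241 -0.2033  0.1   ] [np.float64(31.4), np.float64(17.3), np.float64(31.0), np.float64(17.3)] [np.float64(162.5), np.float64(71.9), np.float64(-17.5), np.float64(-106.6)]
225 [324.88 172.38] [ 0.5239 -0.2038  0.1   ] [np.float64(38.4), np.float64(23.7), np.float64(37.6), np.float64(23.7)] [np.float64(163.0), np.float64(72.2), np.float64(-17.0), np.float64(-106.0)]
[ 0.52421028 -0.20426011  0.1       ] [np.float64(129.8), np.float64(149.1), np.float64(129.9), np.float64(150.7)] [np.float64(72.3), np.float64(-17.4), np.float64(-107.0), np.float64(162.6)]
```

send_rows:
  translation:
    - [0.96, -0.33, 0]
    - [0.96, -0.33, 0]
    - [0.96, -0.33, 0]
    - [0.96, -0.33, 0]
    - [0.96, -0.33, 0]
  rotation:
    - [0, 0, 0]
    - [0, 0, 0]
    - [0, 0, 0]
    - [0, 0, 0]
    - [0, 0, 0]
  grip: [85, 85, 85, 85, 85]

```text
time: 4.28
eef_pos: [0.5149, -0.0554, 0.2764]
tcp_rot: [0.804, 0.595, 0.0, 0.0]
contact_force: [0.7, -0.3, -0.4]
opening: 0.996
```

send_rows:
  translation:
    - [0.96, -0.33, 0]
    - [0.96, -0.33, 0]
    - [0.96, -0.33, 0]
    - [0.96, -0.33, 0]
    - [0.96, -0.33, 0]
  rotation:
    - [0, 0, 0]
    - [0, 0, 0]
    - [0, 0, 0]
    - [0, 0, 0]
    - [0, 0, 0]
  grip: [85, 85, 85, 85, 85]

```text
time: 4.9
eef_pos: [0.5095, 0.0968, 0.2764]
tcp_rot: [0.804, 0.595, 0.0, 0.0]
contact_force: [0.0, -0.7, -0.3]
opening: 0.995
```

send_rows:
  translation:
    - [0.96, -0.33, 0]
    - [0.96, -0.33, 0]
    - [0.96, -0.33, 0]
    - [0, 0, 0]
    - [0, 0, 0]
  rotation:
    - [0, 0, 0]
    - [0, 0, 0]
    - [0, 0, 0]
    - [0, 0, 0]
    - [0, 0, 0]
  grip: [85, 85, 85, 85, 85]

```text
time: 5.52
eef_pos: [0.5064, 0.1867, 0.2762]
tcp_rot: [0.804, 0.595, -0.0, 0.0]
contact_force: [0.5, -0.1, -0.0]
opening: 0.992
```

Run:
```python
from h import *
d=snap("w2");print(d["state"]["eef_pos"],proj(d,[[.5052,.1827,.14]]))
cv2.imwrite("pics/w2c.png",cv2.resize(d["image"][60:280,220:420],None,fx=2.7,fy=2.7,interpolation=cv2.INTER_CUBIC))
```

```text
[0.50635228 0.18673485 0.27621013] [[322.59581767 194.18552766]]
```

View pics/w2c.png

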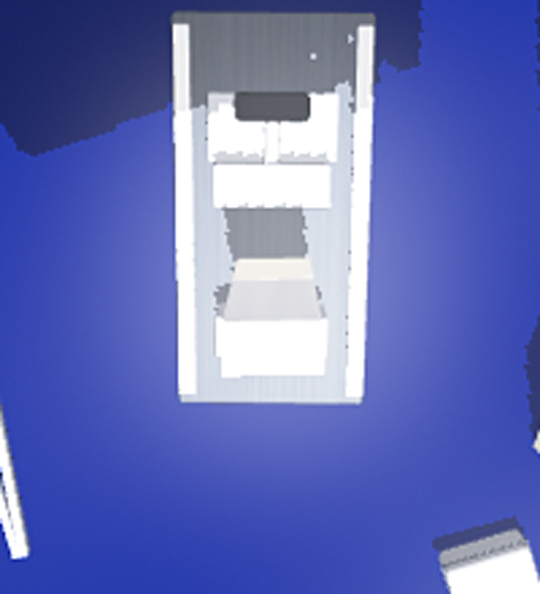

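Run:
```python
from h import *
d=cam("w2");f=lambda p:(np.array(p)+.5)/2.7-.5+[220,60]
o=np.array([.5122,.2065]);ey=np.array([.292,.956]);ex=np.array([.956,-.292])
for n,p,z in [("tab",(273,107),.082),("tabfar",(273,93),.082),("specfarL",(217,318),.14),("specfarR",(327,318),.14),("movface",(272,207),.05),("jawback",(273,163),.05),("base1",(172,12),.02),("base2",(375,12),.02),("base3",(361,402),.02),("base4",(179,402),.02),("bldge fix",(272,377),.05),("specfoot",(273,258),.02)]:
    P=ray(d,f(p),z)[:2];print(n,P.round(4),"cal x,y mm",np.round([(P-o)@ex*1e3,(P-o)@ey*1e3],1))
```

```text
tab [0.5252 0.2533] cal x,y mm [-1.3 48.6]
tabfar [0.5265 0.2576] cal x,y mm [-1.3 53.1]
specfarL [0.4921 0.2011] cal x,y mm [-17.7 -11. ]
specfarR [0.5231 0.1917] cal x,y mm [ 14.7 -11. ]
movface [0.514  0.2185] cal x,y mm [-1.8 12. ]
jawback [0.5191 0.2339] cal x,y mm [-1.4 28.2]
base1 [0.4979 0.2984] cal x,y mm [-40.5  83.6]
base2 [0.5731 0.2753] cal x,y mm [38.1 83.6]
base3 [0.5253 0.1243] cal x,y mm [ 36.5 -74.7]
base4 [0.45   0.1474] cal x,y mm [-42.2 -74.7]
bldge fix [0.4944 0.1545] cal x,y mm [ -1.9 -54.9]
specfoot [0.5072 0.1953] cal x,y mm [ -1.5 -12.1]
```

Top, scene and wrist agree on the layout within about 4 mm. In the wrist crop, the tab top is at (273,107), the specimen far edge at y≈318, and the specimen-to-fixed-jaw gap ≈3.6 mm, which is plausible. Next I shut the fingers, move behind the tab and descend to z≈0.069, so the gripper body clears the 140 mm specimen top.

send_rows:
  translation:
    - [0.85, -0.01, 0]
    - [0.85, -0.01, 0]
    - [0.85, -0.01, 0]
    - [0.87, -0.01, 0]
    - [0, 0, 0]
  rotation:
    - [0, 0, 0]
    - [0, 0, 0]
    - [0, 0, 0]
    - [0, 0, 0]
    - [0, 0, 0]
  grip: [0, 0, 0, 0, 0]
  squeeze: 40

```text
time: 6.2
eef_pos: [0.5356, 0.2856, 0.2761]
tcp_rot: [0.803, 0.595, -0.0, 0.0]
contact_force: [-0.6, -0.4, -0.1]
opening: 0.001
```

send_rows:
  translation:
    - [0, 0, 1]
    - [0, 0, 1]
    - [0, 0, 1]
    - [0, 0, 1]
    - [0, 0, 1]
  rotation:
    - [0, 0, 0]
    - [0, 0, 0]
    - [0, 0, 0]
    - [0, 0, 0]
    - [0, 0, 0]
  grip: [0, 0, 0, 0, 0]

```text
time: 6.82
eef_pos: [0.5353, 0.2839, 0.1256]
tcp_rot: [0.804, 0.595, -0.0, 0.0]
contact_force: [0.2, -0.2, -0.5]
opening: -0.001
```

send_rows:
  translation:
    - [0, 0, 1]
    - [0, 0, 0.9]
    - [0, 0, 0]
    - [0, 0, 0]
  rotation:
    - [0, 0, 0]
    - [0, 0, 0]
    - [0, 0, 0]
    - [0, 0, 0]
  grip: [0, 0, 0, 0]

```text
time: 7.32
eef_pos: [0.536, 0.2851, 0.0706]
tcp_rot: [0.804, 0.595, 0.001, 0.0]
contact_force: [-0.1, -0.1, 0.3]
opening: -0.002
```

send_rows:
  translation:
    - [-0.1, 0, 0]
    - [-0.1, 0, 0]
    - [-0.1, 0, 0]
    - [-0.1, 0, 0]
    - [-0.1, 0, 0]
  rotation:
    - [0, 0, 0]
    - [0, 0, 0]
    - [0, 0, 0]
    - [0, 0, 0]
    - [0, 0, 0]
  grip: [0, 0, 0, 0, 0]

```text
time: 7.95
eef_pos: [0.5307, 0.2711, 0.0693]
tcp_rot: [0.804, 0.595, -0.0, -0.0]
contact_force: [0.2, -0.2, -0.7]
opening: -0.002
```

send_rows:
  translation:
    - [-0.1, 0, 0]
    - [-0.1, 0, 0]
    - [-0.1, 0, 0]
    - [-0.1, 0, 0]
    - [-0.1, 0, 0]
  rotation:
    - [0, 0, 0]
    - [0, 0, 0]
    - [0, 0, 0]
    - [0, 0, 0]
    - [0, 0, 0]
  grip: [0, 0, 0, 0, 0]

```text
time: 8.57
eef_pos: [0.5263, 0.2569, 0.0693]
tcp_rot: [0.804, 0.595, 0.0, -0.0]
contact_force: [-0.5, 2.6, -0.7]
opening: -0.001
```

send_rows:
  translation:
    - [-0.1, 0, 0]
    - [-0.1, 0, 0]
    - [-0.1, 0, 0]
    - [-0.1, 0, 0]
    - [-0.1, 0, 0]
  rotation:
    - [0, 0, 0]
    - [0, 0, 0]
    - [0, 0, 0]
    - [0, 0, 0]
    - [0, 0, 0]
  grip: [0, 0, 0, 0, 0]

```text
time: 9.2
eef_pos: [0.5218, 0.2424, 0.0693]
tcp_rot: [0.804, 0.595, -0.0, -0.0]
contact_force: [-0.4, 1.1, -0.6]
opening: 0.002
```

send_rows:
  translation:
    - [-0.05, 0, 0]
    - [-0.05, 0, 0]
    - [-0.05, 0, 0]
    - [0, 0, 0]
  rotation:
    - [0, 0, 0]
    - [0, 0, 0]
    - [0, 0, 0]
    - [0, 0, 0]
  grip: [0, 0, 0, 0]

```text
time: 9.7
eef_pos: [0.5206, 0.2383, 0.0693]
tcp_rot: [0.804, 0.595, -0.0, -0.0]
contact_force: [-0.2, 2.8, -1.0]
opening: -0.001
```

send_rows:
  translation:
    - [-0.05, 0, 0]
    - [-0.05, 0, 0]
    - [0, 0, 0]
  rotation:
    - [0, 0, 0]
    - [0, 0, 0]
    - [0, 0, 0]
  grip: [0, 0, 0]

```text
time: 10.07
eef_pos: [0.5198, 0.2356, 0.0693]
tcp_rot: [0.804, 0.595, 0.0, -0.0]
contact_force: [-0.6, 3.4, -0.8]
opening: 0.005
```

send_rows:
  translation:
    - [-0.05, 0, 0]
    - [-0.05, 0, 0]
    - [0, 0, 0]
  rotation:
    - [0, 0, 0]
    - [0, 0, 0]
    - [0, 0, 0]
  grip: [0, 0, 0]

```text
time: 10.45
eef_pos: [0.519, 0.2329, 0.0693]
tcp_rot: [0.804, 0.595, 0.0, -0.0]
contact_force: [0.6, 6.1, -1.0]
opening: -0.001
```

send_rows:
  translation:
    - [0, 0, 0]
    - [0, 0, 0]
  rotation:
    - [0, 0, 0]
    - [0, 0, 0]
  grip: [0, 0]

```text
time: 10.7
eef_pos: [0.519, 0.233, 0.0693]
tcp_rot: [0.804, 0.595, 0.0, -0.0]
contact_force: [-0.6, 5.4, -1.6]
opening: -0.003
```

Run:
```python
from h import *
from plant import eyes,ctrl
a=eyes.read_camera("scene");b=eyes.read_camera("top");pickle.dump(a,open("pics/scene1.pkl","wb"))
i=cv2.resize(a["image"][135:215,375:465],None,fx=5,fy=5,interpolation=cv2.INTER_CUBIC);j=cv2.resize(b["image"][215:280,140:240],None,fx=4,fy=4)
cv2.imwrite("pics/shut.png",i)
print(ctrl.get_state()["contact_force"])
```

```text
[-0.90689737  5.08753342 -1.52375818]
```

View pics/shut.png

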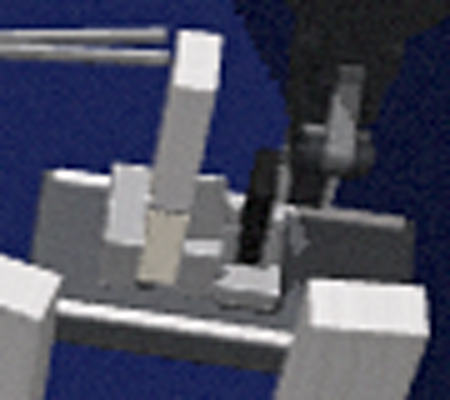

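The crop shows the specimen flush between both jaws (fixed jaw at (125,205), moving jaw at (210,205)). The reaction is a steady 5 N and rose at about 0.6 N/mm, so the jaw is shut. Next I back off, rise and move over the specimen.

send_rows:
  translation:
    - [0.2, 0, 0]
    - [0.3, 0, 0]
    - [0.5, 0, 0]
    - [0, 0, -0.5]
    - [0, 0, -1]
  rotation:
    - [0, 0, 0]
    - [0, 0, 0]
    - [0, 0, 0]
    - [0, 0, 0]
    - [0, 0, 0]
  grip: [0, 0, 0, 0, 0]

```text
time: 11.42
eef_pos: [0.5269, 0.2609, 0.1141]
tcp_rot: [0.803, 0.596, -0.002, -0.0]
contact_force: [-0.0, -0.1, 0.2]
opening: -0.002
```

send_rows:
  translation:
    - [0, 0, -1]
    - [0, 0, -1]
    - [0, 0, -1]
    - [0, 0, -1]
    - [0, 0, -1]
  rotation:
    - [0, 0, 0]
    - [0, 0, 0]
    - [0, 0, 0]
    - [0, 0, 0]
    - [0, 0, 0]
  grip: [0, 0, 0, 85, 85]

```text
time: 12.05
eef_pos: [0.5278, 0.2609, 0.2667]
tcp_rot: [0.804, 0.595, 0.0, 0.001]
contact_force: [0.3, -1.1, 0.4]
opening: 0.42
```

send_rows:
  translation:
    - [-0.9, 0.01, 0]
    - [-0.9, 0.01, 0]
    - [-0.92, 0.01, 0]
    - [0, 0, 0]
    - [0, 0, 0]
  rotation:
    - [0, 0, 0]
    - [0, 0, 0]
    - [0, 0, 0]
    - [0, 0, 0]
    - [0, 0, 0]
  grip: [85, 85, 85, 85, 85]

```text
time: 12.68
eef_pos: [0.5051, 0.1832, 0.2652]
tcp_rot: [0.804, 0.595, 0.001, 0.0]
contact_force: [-0.3, 0.6, -0.5]
opening: 1.0
```

Run:
```python
from h import *
d=snap("w3");print(d["state"]["eef_pos"],d["state"]["opening"],proj(d,[[.5047,.1834,.14]]))
g=d["image"].astype(int).mean(2).astype(int)
cv2.imwrite("pics/w3c.png",cv2.resize(d["image"][60:300,180:460],None,fx=2.5,fy=2.5,interpolation=cv2.INTER_CUBIC))
```

```text
[0.50506365 0.18317224 0.26518183] 0.9999051499514812 [[321.80707744 192.73809928]]
```

View pics/w3c.png

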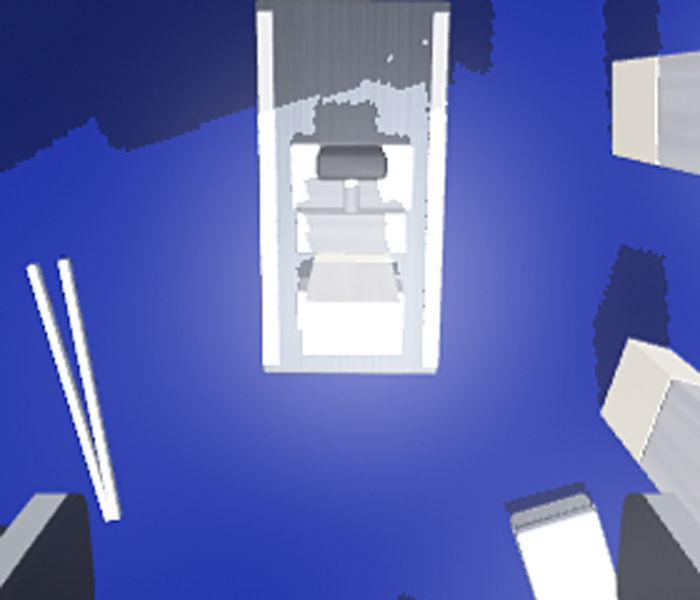

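The wrist crop shows the jaw still closed against the specimen (jaw face at y≈253, specimen top around (352,325)), and the fingers straddle it. I descend and grip at about z 0.105.

send_rows:
  translation:
    - [0, 0, 1]
    - [0, 0, 1]
    - [0, 0, 1]
    - [0, 0, 1]
    - [0, 0, 0.8]
  rotation:
    - [0, 0, 0]
    - [0, 0, 0]
    - [0, 0, 0]
    - [0, 0, 0]
    - [0, 0, 0]
  grip: [85, 85, 85, 85, 85]

```text
time: 13.35
eef_pos: [0.5045, 0.1837, 0.1189]
tcp_rot: [0.803, 0.596, -0.001, -0.0]
contact_force: [0.8, 0.1, -0.7]
opening: 1.001
```

send_rows:
  translation:
    - [0, 0, 0.6]
    - [0, 0, 0.57]
    - [0, 0, 0]
    - [0, 0, 0]
    - [0, 0, 0]
  rotation:
    - [0, 0, 0]
    - [0, 0, 0]
    - [0, 0, 0]
    - [0, 0, 0]
    - [0, 0, 0]
  grip: [85, 85, 85, 36, 33]

```text
time: 13.98
eef_pos: [0.5056, 0.183, 0.0864]
tcp_rot: [0.804, 0.595, 0.001, 0.001]
contact_force: [-0.4, -0.0, -0.2]
opening: 0.598
```

send_rows:
  translation:
    - [0, 0, 0]
    - [0, 0, 0]
    - [0, 0, 0]
    - [0, 0, 0]
  rotation:
    - [0, 0, 0]
    - [0, 0, 0]
    - [0, 0, 0]
    - [0, 0, 0]
  grip: [26, 20, 20, 20]
  squeeze: 50

```text
time: 14.48
eef_pos: [0.5051, 0.183, 0.0861]
tcp_rot: [0.804, 0.595, 0.0, 0.0]
contact_force: [-2.2, 0.1, 5.5]
opening: 0.345
```

send_rows:
  translation:
    - [0, 0, 0]
    - [0, 0, -0.1]
    - [0, 0, -0.2]
    - [0, 0, -0.4]
    - [0, 0, -0.5]
  rotation:
    - [0, 0, 0]
    - [0, 0, 0]
    - [0, 0, 0]
    - [0, 0, 0]
    - [0, 0, 0]
  grip: [20, 20, 20, 20, 20]

```text
time: 15.1
eef_pos: [0.5047, 0.1827, 0.1222]
tcp_rot: [0.803, 0.595, -0.0, 0.0]
contact_force: [0.4, -1.0, -1.5]
opening: 0.343
```

send_rows:
  translation:
    - [0, 0, -0.7]
    - [0, 0, -0.7]
    - [0, 0, -0.7]
    - [0, 0, -0.7]
    - [0, 0, 0]
  rotation:
    - [0, 0, 0]
    - [0, 0, 0]
    - [0, 0, 0]
    - [0, 0, 0]
    - [0, 0, 0]
  grip: [20, 20, 20, 20, 20]

```text
time: 15.72
eef_pos: [0.5063, 0.1827, 0.2087]
tcp_rot: [0.803, 0.595, 0.002, 0.002]
contact_force: [0.0, -1.3, -1.1]
opening: 0.345
```

send_rows:
  translation:
    - [-0.5, 0.18, 0]
    - [-0.9, 0.33, 0]
    - [-0.95, 0.34, 0]
    - [-0.95, 0.34, 0]
    - [-0.95, 0.34, 0]
  rotation:
    - [0, 0, 0]
    - [0, 0, 0]
    - [0, 0, 0]
    - [0, 0, 0]
    - [0, 0, 0]
  grip: [20, 20, 20, 20, 20]

```text
time: 16.35
eef_pos: [0.5105, 0.0456, 0.2038]
tcp_rot: [0.804, 0.595, -0.001, -0.001]
contact_force: [-0.3, -1.2, -0.2]
opening: 0.345
```

send_rows:
  translation:
    - [-0.95, 0.34, 0]
    - [-0.95, 0.34, 0]
    - [-0.95, 0.34, 0]
    - [-0.95, 0.34, 0]
    - [-0.95, 0.34, 0]
  rotation:
    - [0, 0, 0]
    - [0, 0, 0]
    - [0, 0, 0]
    - [0, 0, 0]
    - [0, 0, 0]
  grip: [20, 20, 20, 20, 20]

```text
time: 16.98
eef_pos: [0.5175, -0.1053, 0.2037]
tcp_rot: [0.804, 0.595, -0.001, -0.001]
contact_force: [0.1, 0.2, -1.0]
opening: 0.346
```

send_rows:
  translation:
    - [-0.95, 0.34, 0]
    - [-0.95, 0.34, 0]
    - [-0.9, 0.33, 0]
    - [-0.37, 0.17, 0]
    - [0, 0, 0]
  rotation:
    - [0, 0, 0]
    - [0, 0, 0]
    - [0, 0, 0]
    - [0, 0, 0]
    - [0, 0, 0]
  grip: [20, 20, 20, 20, 20]

```text
time: 17.6
eef_pos: [0.5243, -0.2055, 0.2044]
tcp_rot: [0.804, 0.595, -0.0, -0.001]
contact_force: [-0.6, 0.3, -1.4]
opening: 0.342
```

Run:
```python
from h import *
from plant import eyes
d=snap("w4");print(d["state"]["eef_pos"],d["state"]["tcp_rot"],d["state"]["opening"])
for n in("scene","top"): pickle.dump(eyes.read_camera(n),open(f"pics/{n}2.pkl","wb"))
i=cv2.resize(d["image"][110:310,220:420],None,fx=3,fy=3,interpolation=cv2.INTER_CUBIC)
cv2.imwrite("pics/w4c.png",i)
```

```text
[ 0.52427114 -0.20545252  0.20435508] [ 8.04010585e-01  5.94614207e-01 -3.52386880e-04 -8.94597789e-04] 0.3421360218241442
```

View pics/w4c.png

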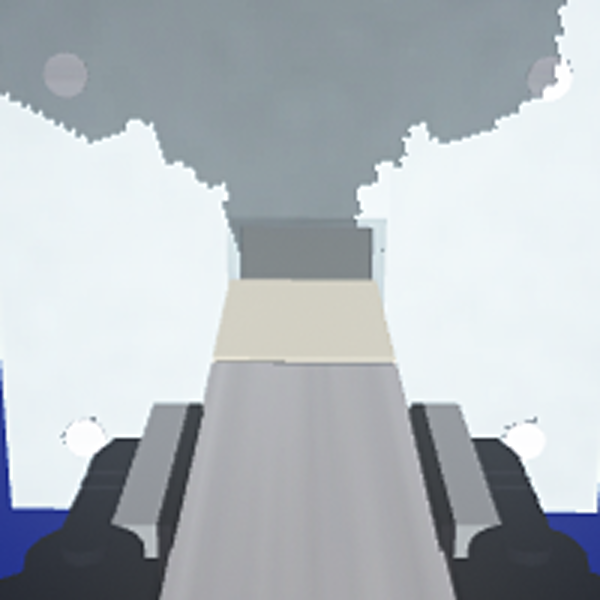

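Run:
```python
from h import *
d=cam("w4");f=lambda p:(np.array(p)+.5)/3-.5+[220,110]
Rt=R.from_quat(d["state"]["tcp_rot"]);t=d["state"]["eef_pos"]
def loc(p,z): return (Rt.inv().apply(ray(d,f(p),z)-t)*1e3).round(1)
for n,p,z in [("footL",(229,281),.138),("footR",(379,281),.138),("seamL",(214,361),.183),("seamR",(397,361),.183),("mouthL",(228,240),.1),("mouthR",(386,240),.1),("mouthfar",(306,219),.1),("throatL",(241,240),.097),("throatR",(372,240),.097),("throatfar",(306,228),.097)]: print(n,loc(p,z))
# external checks
for n,m in(("scene2",5),("top2",5)):
    e=cam(n);c=proj(e,[[.524,-.2055,.12]])[0].astype(int);x,y=c-[50,60]
    cv2.imwrite(f"pics/{n}c.png",cv2.resize(e["image"][max(y,0):y+110,x:x+100],None,fx=5,fy=5,interpolation=cv2.INTER_CUBIC));print(n,x,max(y,0))
```

```text
footL [  9.  -16.3  66.4]
footR [ 9.  14.2 66.3]
seamL [  8.9 -15.6  21.4]
seamR [ 8.8 14.2 21.3]
mouthL [  7.8 -19.2 104.4]
mouthR [  7.8  18.3 104.3]
mouthfar [ 13.   -0.6 104.4]
throatL [  7.1 -16.3 107.4]
throatR [  7.1  15.2 107.3]
throatfar [ 10.   -0.7 107.4]
scene2 162 119
top2 363 174
```

The wrist crop shows the foot edge at (229–379,281) and the slot throat at (241–372,228). In tool axes the foot centre is (1.0,-0.9) mm and the slot centre (1.0,-0.5) mm, so they line up. Lowering slowly and watching the force.

send_rows:
  translation:
    - [0, 0.01, 0.4]
    - [0, 0, 0.4]
    - [0, 0, 0.3]
    - [0, 0, 0.1]
    - [0, 0, 0]
  rotation:
    - [0, 0, 0]
    - [0, 0, 0]
    - [0, 0, 0]
    - [0, 0, 0]
    - [0, 0, 0]
  grip: [20, 20, 20, 20, 20]

```text
time: 18.38
eef_pos: [0.5251, -0.205, 0.1689]
tcp_rot: [0.804, 0.595, -0.0, -0.0]
contact_force: [-1.0, -0.4, -1.2]
opening: 0.342
```

send_rows:
  translation:
    - [0, 0, 0.07]
    - [0, 0, 0.07]
    - [0, 0, 0.07]
    - [0, 0, 0]
  rotation:
    - [0, 0, 0]
    - [0, 0, 0]
    - [0, 0, 0]
    - [0, 0, 0]
  grip: [20, 20, 20, 20]

```text
time: 18.88
eef_pos: [0.5251, -0.2049, 0.1627]
tcp_rot: [0.804, 0.595, -0.0, -0.0]
contact_force: [-1.0, -0.1, -1.4]
opening: 0.349
```

send_rows:
  translation:
    - [0, 0, 0.07]
    - [0, 0, 0.07]
    - [0, 0, 0.07]
    - [0, 0, 0]
  rotation:
    - [0, 0, 0]
    - [0, 0, 0]
    - [0, 0, 0]
    - [0, 0, 0]
  grip: [20, 20, 20, 20]

```text
time: 19.38
eef_pos: [0.5251, -0.2049, 0.1563]
tcp_rot: [0.804, 0.595, -0.0, -0.0]
contact_force: [0.0, 0.4, -0.9]
opening: 0.346
```

In past the chamfer with no contact force; continuing the remaining 20 mm.

send_rows:
  translation:
    - [0, 0, 0.1]
    - [0, 0, 0.1]
    - [0, 0, 0.1]
    - [0, 0, 0]
  rotation:
    - [0, 0, 0]
    - [0, 0, 0]
    - [0, 0, 0]
    - [0, 0, 0]
  grip: [20, 20, 20, 20]

```text
time: 19.88
eef_pos: [0.525, -0.2049, 0.1471]
tcp_rot: [0.804, 0.595, -0.0, -0.0]
contact_force: [-0.1, -0.1, -0.7]
opening: 0.347
```

send_rows:
  translation:
    - [0, 0, 0.1]
    - [0, 0, 0.1]
    - [0, 0, 0.1]
    - [0, 0, 0.07]
    - [0, 0, 0]
  rotation:
    - [0, 0, 0]
    - [0, 0, 0]
    - [0, 0, 0]
    - [0, 0, 0]
    - [0, 0, 0]
  grip: [20, 20, 20, 20, 20]

```text
time: 20.5
eef_pos: [0.5251, -0.2049, 0.1362]
tcp_rot: [0.804, 0.595, -0.0, -0.0]
contact_force: [-0.6, -0.0, -1.4]
opening: 0.345
```

send_rows:
  translation:
    - [0, 0, 0]
    - [0, 0, 0]
    - [0, 0, 0]
    - [0, 0, 0]
  rotation:
    - [0, 0, 0]
    - [0, 0, 0]
    - [0, 0, 0]
    - [0, 0, 0]
  grip: [20, 20, 20, 20]

```text
time: 21.0
eef_pos: [0.5253, -0.205, 0.1366]
tcp_rot: [0.804, 0.595, 0.0, 0.0]
contact_force: [-0.1, -0.8, -1.5]
opening: 0.348
```

Run:
```python
from h import *
from plant import ctrl,eyes
s=ctrl.get_state();print(s["eef_pos"],s["tcp_rot"],s["contact_force"],s["wrist_torque"],s["opening"])
d=eyes.read_camera("scene");cv2.imwrite("pics/end.png",cv2.resize(d["image"][90:260,150:480],None,fx=2.4,fy=2.4,interpolation=cv2.INTER_CUBIC))
```

```text
[ 0.52527665 -0.20498588  0.13662242] [8.03542423e-01 5.95247484e-01 1.15723273e-05 8.01178831e-05] [-0.08505699 -0.8341231  -1.45603913] [-0.05227224  0.00481596 -0.00593587] 0.34752789885862173
```

View pics/end.png

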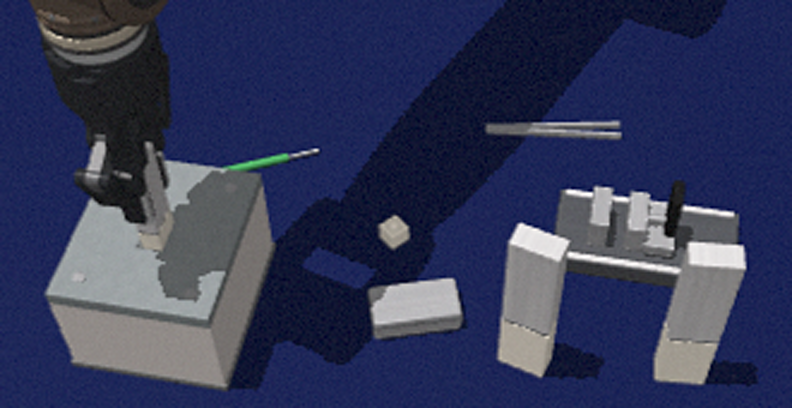

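The final view shows the specimen in the slot at (155,235) with about 15 mm of white still above the top, which means ≈30 mm is inside. The caliper jaw is still shut to about 16 mm and the bystanders are undisturbed.

```bash
python3 -c "
from plant import ticket;print(ticket.sign_off())"
```

```text
the job is handed in; nothing more can be done
None
```

The job is done and handed in at about 21 s. I slid the caliper jaw shut on the smallest specimen, the one standing between the jaws. I then lifted it out, carried it to the curing chamber, and lowered it white end down through the slot. It is still gripped there and upright.

- **Jaw:** I pushed the tab to about 5 N, and the force rose at about 0.6 N/mm, as expected of its spring. The picture showed both jaws flush on the specimen, and the jaw stayed shut after I backed off.
- **Final pose:** The tool is at z 0.1366 m, which puts the lower end about 30 mm below the chamber top. The gripper reads 29.7 mm on the 30 mm side.
- **Slot fit:** The force stayed at the specimen's weight plus noise, about 1 to 1.5 N, so it went in without visible contact. About 15 mm of white still shows above the top, which agrees with 30 mm inside.
- **Bystanders:** The final scene view, which took in only the part from the chamber to the caliper, showed nothing in it displaced. The beaker, bottle and case were outside it; the arm did not go near them.
- **Disagreement:** The top camera and the wrist camera placed things about 4 mm apart in y (the scene camera sided with the wrist). I worked with averaged relative distances and checked the foot against the slot in one wrist picture, where they agreed within about 0.5 mm before I lowered it.

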